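# Stow the tabletop antenna in its bin cradle

### The job

Pick up the black antenna that stands upright on the cart, turn it over onto its side and lower it into the white cradle in the top bin, round foot in the trough and mast in the V rest, so that it lies level and nothing stands above the bin's rim. Keep hold of it until it rests in the cradle, do not let it topple onto the cart, and leave the heatsink, the funnel and the spring clamp where they are.

Things in the scene. Friction and masses are not known exactly. Their poses are not given: they have to be found in the camera images.
- antenna: black tabletop antenna, 160 mm tall, 0.10 to 0.17 kg, loose, upright at the start. Foot: disc of diameter 52 mm, 20 mm thick. Mast: round rod of diameter 20 mm on the foot's axis, from 20 to 160 mm above the underside. Round: its turn about its own axis is free. Origin: centre of the foot's underside; own z runs to the tip. Centre of mass about 50 mm above the underside
- antenna_grip (a point): point on the mast's axis 80 mm above the foot's underside, half-way along the antenna; a good place to grip (20 mm wide)
- antenna_tip (a point): centre of the mast's top end, on the axis, 160 mm above the foot's underside
- bins: two plastic bins nested, grey below, blue on top, fixed; 246 mm (own x) by 306 (own y) at the flanges. Origin: centre of the underside, z up. Blue rim 130 mm high, inner floor 44; inside the rim 224 (x) by 284 mm (y), walls lean in 4.5 degrees. Steel lever clasp on the outer +x wall: out to x = 141, up to 135 mm. A white cradle insert, 88 mm wide in x, runs along y in the middle of the blue bin
- cradle_mid (a point): where antenna_grip must come to lie: x = 0, y = -6 mm, 94 mm above the bins' origin, 36 mm below the rim. Axes as the bins: the antenna lies level along y, tip to +y. Around it is free for fingers: from 48 mm (-y) to 40 mm (+y) of this point, down to the insert's base plate 46 mm below. At the rim the end walls are 136 mm (-y) and 148 mm (+y) away, the long walls 112 mm
- cradle_foot (a point): where the centre of the foot's underside comes to lie, 80 mm to -y of cradle_mid, same height. The foot's trough is a V of two 45 degree faces between two cheek plates 6 mm thick and 32 mm apart (inner faces 86 and 54 mm to -y of cradle_mid) whose tops are 12 mm below the axis line: the 20 mm thick foot has 6 mm of play each way
- cradle_tip (a point): where the mast's top end comes to lie, 80 mm to +y of cradle_mid, same height. The mast rest is an upright plate with a 90 degree V notch, 36 mm wide at its mouth; it stands 40 to 52 mm to +y of cradle_mid and is 84 mm wide, its top 4 mm above the axis line
- heatsink: finned aluminium heatsink block 40 x 64 x 22 mm, loose, already packed on the blue bin's floor on the -x side of the cradle, its top 64 mm below the rim; bystander. Origin: centre of its underside
- funnel: hard green silicone funnel standing mouth down on the cart, mouth diameter 98 mm, 88 mm tall, loose; bystander. Origin: centre of the mouth
- spring_clamp: stainless spring clamp with orange grips, 125 x 65 x 20 mm, lying flat on the cart, loose; bystander. Origin: under its pivot, jaws towards own +x
- cart: poplar cart top, the work surface at z = 0, fixed

How it is judged:
On the way:
1. the antenna is lowered into the cradle, not dropped: along it within 15 degrees, both ends less than 15 mm too high and within 15 mm in plan, fingers still touching it (contact force between the fingers and antenna above 0.3 N and angle between the z axis of antenna and the y axis of bins, either way round below 0.26 rad and z of antenna in the frame of cradle_foot below 0.015 m and z of antenna_tip in the frame of cradle_tip below 0.015 m and horizontal distance between antenna and cradle_foot below 0.015 m and horizontal distance between antenna_tip and cradle_tip below 0.015 m), for 0.1 s.
At the end, for the whole second after the job is handed in: The antenna lies at rest on its side in the cradle, foot in the trough, aligned within 5 degrees; foot end within 6 mm of its resting height and 11 mm of its place in plan, tip end within 7 and 12 mm. Heatsink, funnel and spring clamp are within 20 mm of where they stood (angle between the z axis of antenna and the y axis of bins, either way round below 0.09 rad and z of antenna in the frame of cradle_foot between -0.006 and 0.006 m and z of antenna_tip in the frame of cradle_tip between -0.007 and 0.007 m and horizontal distance between antenna and cradle_foot below 0.011 m and horizontal distance between antenna_tip and cradle_tip below 0.012 m and linear speed of antenna below 0.02 m/s and distance of each of heatsink, funnel, spring_clamp from where it was at the start of the episode below 0.02 m); the robot touches nothing.
It fails at once if the antenna topples or is laid down on the cart (leaning more than 40 degrees while touching the cart) (angle between antenna's own z axis and vertical above 0.7 rad and contact force between antenna and cart above 0.2 N).
It fails at once if heatsink, funnel or spring clamp is pushed more than 30 mm (distance of any of heatsink, funnel, spring_clamp from where it was at the start of the episode above 0.03 m).
It also fails if it takes over 40 s, if anything falls off the work surface, if the arm or the gripper's body presses on something with over 40 N, if the wrist force passes 120 N, or if a joint passes its speed limit or range.

### The arm

A 7-joint arm with a two-finger parallel gripper is mounted at the origin on the work surface. World frame = base frame: x ahead of the robot, y to its left, z up, the work surface at z = 0. Lengths are in m, angles in rad, forces in N, time in s.
With the tool pointing down it reaches from about 0.4 to 0.85 m from the base axis. Payload 4.5 kg.
Tool frame: the origin (TCP) lies midway between the tips of the shut fingers; the grasp point (between the pads) lies 19 mm behind it (arm.grip_point_offset is the distance from the TCP to the grasp point, in m); z points along the fingers, y is the line along which they close (so a half turn about z gives the same grasp; the last joint's range is limited). The gripper opens to 88 mm and grips with 3 to 60 N. Pads are 18 mm wide; open, the fingers measure 123 mm over their backs; the gripper's body (75 mm by 187 mm) begins 45 mm behind the grasp point.
Start: joints at [-1.263, 0.689, -0.195, 1.565, 0.157, 0.902, -0.215], TCP at [0.169, 0.602, 0.239] pointing down, gripper open.
Joint ranges: [-3.01, 3.01], [-0.46, 2.08], [-1.47, 1.51], [0.13, 2.56], [-1, 4.14], [0.04, 2.09], [-2.66, 2.66]. Speed limits (rad/s): [2.57, 2.57, 3.14, 3.14, 3.14, 3.14, 3.14].

### API

Orientations are given as a rotation vector (axis times angle).
In Python, from bench import arm gives the robot as it stands. Calls block until the motion is done:
- arm.movep(position, orientation): joint-space move of the TCP to a pose.
- arm.move_linear(position, orientation=None, vel=0.15): straight line of the TCP; orientation=None keeps the orientation; vel is the mean speed in m/s.
- arm.movej(angles): joint-space move.
- arm.open() and arm.grasp(f_grip=None): open the fingers fully, or close them until they stop; f_grip is the grip in N (None keeps the last).
- arm.sleep(seconds).
- arm.solve_ik(position, orientation): joint angles nearest the present ones, or None.
- arm.sense(): the state.
- arm.read_camera(name): name is "scene" or "top" or "wrist"; returns the picture (400x640x3 uint8, red, green, blue); there is no depth.
- arm.calibration(name): a dict with "mtx" (3x3 intrinsics, pixels), "world_to_cam" (4x4, takes a point from world to camera coordinates). Camera axes: x right, y down, z forward; pixel columns grow to the right and rows downward; lengths in m; the calibration is good to about 2 mm. A picture is of the moment at which its call begins: read the wrist's pose just before it. calibration takes no time and is no camera call; for the wrist camera it gives the pose at the moment of the call.
A pose or a line that the arm cannot do raises arm.MotionError and nothing moves.
- arm.hand_in(): hands the job in; it is judged then, once.
Trained networks look in the newest picture that a camera, given by its name, has taken for a name from the list of things; names that differ only in an ending like _2 or _b are one class to them, and where a whole thing is asked for, a point or a joint stands for the part that bears it (a point fixed in the world has none). Each returns a list of dicts, best first, with "score" (0 to 1); they miss things now and then, are a little off and sometimes report something else, mostly with a low value. They report only what shows in the picture. A call takes as long as a camera call.
- arm.masks_of(name, camera): "pixels" (400x640 bool, what is visible of it) and "extent" ([left, top, right, bottom] in pixels, round what is visible of it).
The state is a dict: "time_s": time; "qpos": joint angles; "qd": joint speeds; "tau": joint torques, N m; "eef_pos": TCP position; "tcp_rot": TCP orientation; "wrist_force": force on the tool from outside, world axes, zero at the start; "wrist_torque": the same for the moment, N m; "gripper_width": finger opening in m; "finger_force": force on a finger pad.
Only numpy, scipy, OpenCV 4.12 (cv2) and the standard library are available. Lean on these libraries where they do the work, as an engineer would, in place of code of your own. Each camera call takes 0.05 s, during which the arm holds its last target. There are 200 camera calls.

## Working session

There is one attempt and no reset: what is moved stays moved. The work goes in short steps, each a Python script; the robot and the scene stay as the last script left them, time stands still between calls to the robot, and variables do not carry over. Pictures are saved under pics/ and viewed, at most 10 in all, crops included, and the job is handed in when it is done.

```bash
mkdir -p pics
python3 - <<'E'
from bench import arm
import cv2,numpy as np
s=arm.sense();print(s['time_s'],s['eef_pos'],s['tcp_rot'],arm.grip_point_offset)
ims=[]
for c in ['scene','top']:
    im=arm.read_camera(c);cv2.imwrite(f'pics/{c}.png',im[:,:,::-1])
    k=arm.calibration(c);print(c,k['mtx'].round(1).tolist(),k['world_to_cam'].round(3).tolist())
    for n in ['antenna','bins','funnel','spring_clamp','heatsink']:
        for m in arm.masks_of(n,c)[:2]:print(n,round(m['score'],2),m['extent'])
E
```

```text
0.0 [0.16887166 0.60110257 0.23793398] [-4.28657191e-01 -3.11208298e+00  2.83265440e-03] 0.0187
scene [[403.9, 0.0, 329.5], [0.0, 403.9, 196.5], [0.0, 0.0, 1.0]] [[0.409, 0.912, -0.007, -0.15], [0.732, -0.333, -0.594, -0.349], [-0.544, 0.238, -0.804, 1.377], [0.0, 0.0, 0.0, 1.0]]
antenna 0.83 [224.2, 207.1, 250.3, 253.3]
bins 0.72 [341.1, 126.7, 495.0, 260.6]
spring_clamp 0.59 [223.9, 288.5, 258.5, 343.6]
heatsink 0.63 [370.9, 167.8, 399.7, 187.8]
heatsink 0.6 [224.5, 204.3, 251.7, 250.0]
top [[364.1, 0.0, 318.3], [0.0, 364.1, 198.4], [0.0, 0.0, 1.0]] [[0.025, -1.0, 0.005, -0.069], [-0.981, -0.026, -0.193, 0.547], [0.193, -0.0, -0.981, 0.935], [0.0, 0.0, 0.0, 1.0]]
antenna 0.68 [400.2, 205.2, 428.2, 231.4]
bins 0.91 [182.1, 130.0, 304.2, 229.9]
funnel 0.92 [347.7, 147.4, 380.4, 178.0]
spring_clamp 0.68 [418.7, 137.8, 442.4, 183.9]
heatsink 0.73 [243.1, 208.3, 271.1, 226.4]
heatsink 0.36 [181.1, 130.8, 311.1, 231.5]
```

View pics/scene.png

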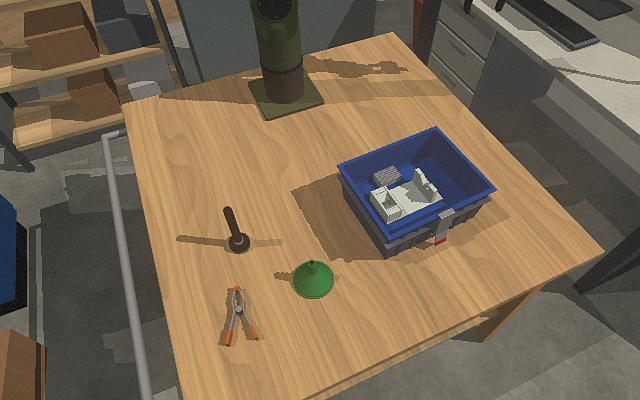

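View pics/top.png

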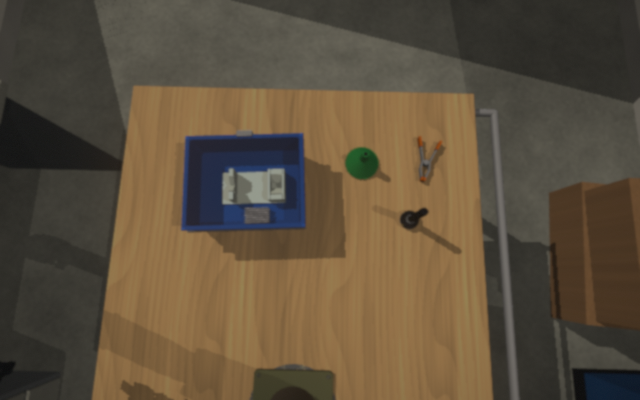

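The scene view shows the antenna with its foot at about (238,243) and tip at (230,209). The bins' rim corners are near (340,167), (436,128), (495,188) and (388,240), with the funnel and clamp nearer the viewer. In the top view the foot is at (409,219), the bins span (183–304, 133–230), and the foot trough is at (277,185), on the −y side.

```bash
cat > h.py <<'E'
from bench import arm
import cv2,numpy as np
from scipy.spatial.transform import Rotation as R
def proj(k,P):
    P=np.atleast_2d(P);c=P@k['world_to_cam'][:3,:3].T+k['world_to_cam'][:3,3];u=c@k['mtx'].T;return u[:,:2]/u[:,2:]
def back(k,px,z):
    T=k['world_to_cam'];r=T[:3,:3].T@np.linalg.solve(k['mtx'],[*px,1]);o=-T[:3,:3].T@T[:3,3];return o+r*(z-o[2])/r[2]
def rot(zax,xax):
    y=np.cross(zax,xax);return R.from_matrix(np.array([xax,y,zax]).T).as_rotvec()
E
python3 - <<'E'
from h import *
t=arm.calibration('top');s=arm.calibration('scene')
print('foot',back(t,(409,219.5),.01),back(s,(238,244),.01))
print('tip',back(t,(424,211.5),.16),back(s,(229,209),.16))
for a,b in (((184,137),(495,188)),):pass
print('rimtop',[back(t,p,.13).round(3).tolist() for p in [(184,137),(303,134),(305,228),(182,231)]])
print('rimsc',[back(s,p,.13).round(3).tolist() for p in [(495,188),(388,240),(338,167),(436,127)]])
for n in('funnel',):print(back(t,(363,163),.0),back(t,(430,160),0))
A=back(t,(409,219.5),.01)[:2]
for az in range(-180,180,30):
  for pitch in (0,15,30):
    d=np.array([np.cos(np.radians(az)),np.sin(np.radians(az)),0]);c,sn=np.cos(np.radians(pitch)),np.sin(np.radians(pitch))
    z=d*c-np.array([0,0,sn]);x=d*sn+np.array([0,0,c])
    for sg in(1,-1):
      q=arm.solve_ik(np.array([*A,.09])+z*.0187,rot(z,sg*x))
      if q is not None:print(az,pitch,sg,np.round(q,2))
E
```

```text
foot [ 0.50393387 -0.31154346  0.01      ] [ 0.50577695 -0.31461386  0.01      ]
tip [ 0.50271573 -0.31015159  0.16      ] [ 0.50579137 -0.30598288  0.16      ]
rimtop [[0.687, 0.296, 0.13], [0.703, -0.011, 0.13], [0.459, -0.024, 0.13], [0.444, 0.277, 0.13]]
rimsc [[0.688, 0.292, 0.13], [0.708, -0.011, 0.13], [0.472, -0.022, 0.13], [0.453, 0.279, 0.13]]
[ 0.66850182 -0.18325558  0.        ] [ 0.68289923 -0.37972065  0.        ]
-180 30 1 [ 0.44  1.4  -0.36  0.82  0.55  2.02  1.69]
-180 30 -1 [ 0.13  1.48  0.72  0.85 -0.2   1.88 -0.91]
-150 0 1 [0.07 1.57 0.23 0.89 0.64 2.   2.15]
-150 0 -1 [-0.09  1.67  0.76  0.91  0.25  1.85 -0.71]
-150 15 1 [ 0.26  1.42 -0.29  1.02  0.87  1.99  1.88]
-150 15 -1 [-0.11  1.54  0.75  1.06  0.13  1.63 -0.72]
-150 30 1 [ 0.3   1.28 -0.3   1.18  0.79  1.74  1.84]
-150 30 -1 [-0.09  1.39  0.69  1.21  0.06  1.41 -0.72]
-120 0 1 [ 0.17  1.46 -0.33  1.4   1.26  1.98  1.73]
-120 0 -1 [-0.37  1.63  0.78  1.43  0.46  1.2  -0.87]
-120 15 1 [ 0.17  1.32 -0.3   1.51  1.18  1.71  1.76]
-120 15 -1 [-0.3   1.43  0.64  1.54  0.52  1.06 -0.9 ]
-120 30 1 [ 0.21  1.18 -0
[... 1693 characters left out ...]
-0.01  1.17  0.37]
60 0 -1 [ 1.16  1.48 -0.41  1.34 -0.88  1.45 -2.08]
60 15 1 [ 1.45  1.6  -1.17  1.43  0.05  1.01  0.31]
60 15 -1 [ 1.04  1.31 -0.19  1.45 -0.96  1.34 -2.  ]
60 30 1 [ 1.42  1.46 -1.15  1.53  0.21  0.88  0.13]
60 30 -1 [ 1.    1.18 -0.19  1.55 -0.89  1.11 -2.07]
90 0 1 [ 1.1   1.69 -0.98  0.79 -0.17  1.89  0.53]
90 0 -1 [ 0.89  1.58 -0.19  0.81 -0.76  2.03 -2.21]
90 15 1 [ 1.12  1.55 -0.91  0.95 -0.07  1.69  0.57]
90 15 -1 [ 0.74  1.45  0.23  0.98 -0.91  1.95 -1.96]
90 30 1 [ 1.14  1.43 -0.94  1.12  0.1   1.47  0.5 ]
90 30 -1 [ 0.62  1.34  0.44  1.16 -0.95  1.79 -1.82]
120 30 1 [ 0.86  1.46 -0.76  0.77  0.17  1.94  0.85]
120 30 -1 [ 0.52  1.43  0.45  0.81 -0.67  2.02 -1.7 ]
```

Run:
```python
from h import *
import itertools,json
rng=np.random.default_rng(0);Q=[];P=[];O=[]
for i in range(150):
    z=-np.array([0,0,1.])+rng.normal(size=3)*.6;z/=np.linalg.norm(z);x=np.cross(z,rng.normal(size=3));x/=np.linalg.norm(x)
    p=np.array([rng.uniform(.3,.7),rng.uniform(-.4,.4),rng.uniform(.05,.4)]);o=rot(z,x)
    q=arm.solve_ik(p,o)
    if q is not None:Q.append(q);P.append(p);O.append(o)
Q=np.array(Q);P=np.array(P);RO=R.from_rotvec(O).as_matrix();print(len(Q))
best=None
for s in itertools.product((1,-1),repeat=7):
    M=np.tile(np.eye(3),(len(Q),1,1));cols=[np.tile(np.eye(3),(len(Q),1,1))]
    for i in range(7):
        M=M@R.from_euler('zyzyzyz'[i],(s[i]*Q[:,i])).as_matrix()
        if i%2==1 or i==6: cols.append(M)
    e=np.linalg.norm(M[:,:,2]-RO[:,:,2],axis=1).mean()
    if best is None or e<best[0]:
        A=np.concatenate(cols,2).reshape(-1,15);v,*_=np.linalg.lstsq(A,P.ravel(),rcond=None)
        best=(e,s,v.reshape(-1,3),np.abs(A@v-P.ravel()).max())
print(best[0],best[1],best[2].round(4),best[3])
```

```text
136
5.1962099781018935e-12 (-1, 1, -1, 1, -1, 1, 1) [[ 0.000e+00  0.000e+00  3.469e-01]
 [-0.000e+00 -1.880e-02  5.634e-01]
 [ 0.000e+00 -2.690e-02  3.448e-01]
 [ 0.000e+00 -4.000e-04  1.630e-01]
 [-0.000e+00 -0.000e+00  1.630e-01]] 9.072415041444515e-11
```

Run:
```python
from h import *
# look at the bin from above with the wrist camera
dn=rot(np.array([0,0,-1.]),np.array([0,1.,0]));best=None
arm.movep([.55,.12,.40],dn)
k=arm.calibration('wrist');im=arm.read_camera('wrist');cv2.imwrite('pics/w1.png',im[:,:,::-1])
np.savez('w1.npz',im=im,**k)
print(arm.sense()['time_s'],arm.sense()['qpos'])
```

```text
2.9167 [-0.44216511  0.45182753  0.23578354  1.52131768 -0.11108885  1.18229097
 -0.18461407]
```

View pics/w1.png

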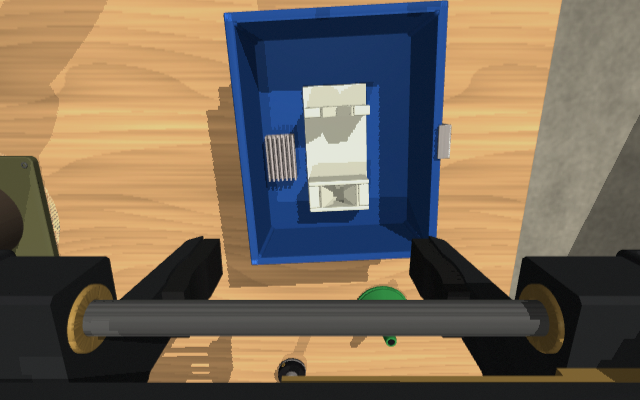

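The wrist view shows the blue rim with corners at about (225,13), (447,0), (434,258) and (250,264). The white cradle spans (303–370, 84–212) with the foot trough at its bottom (338,195), and the heatsink is at (281,158).

Run:
```python
from h import *
from scipy.optimize import least_squares
d=np.load('w1.npz');im=d['im'];k={'mtx':d['mtx'],'world_to_cam':d['world_to_cam']}
T=k['world_to_cam'];print('cam',-T[:3,:3].T@T[:3,3])
f=im.astype(int);blue=((f[:,:,2]>f[:,:,0]*1.5)&(f[:,:,2]>50)).astype(np.uint8)
blue=cv2.morphologyEx(blue,cv2.MORPH_OPEN,np.ones((3,3)))
pts=[]
for r in range(30,235,5):
    c=np.flatnonzero(blue[r,200:470])+200
    pts.append((0,c[0],r))
    if not 118<r<165: pts.append((1,c[-1]+1,r))
for c in range(265,405,5):
    r=np.flatnonzero(blue[:280,c]);pts.append((2,c,r[-1]+1));
    if r[0]>1: pts.append((3,c,r[0]))
pts=np.array(pts,float)
W=np.array([back(k,p[1:],.13)[:2] for p in pts]);sd=pts[:,0].astype(int)
N=np.array([[-1,0],[1,0],[0,-1],[0,1]])[sd];D=np.array([.123,.123,.153,.153])[sd]
def res(v):
    c,s=np.cos(v[2]),np.sin(v[2]);L=(W-v[:2])@np.array([[c,-s],[s,c]]);return (L*N).sum(1)-D
o=least_squares(res,[.575,.134,.05],loss='soft_l1',f_scale=.001);r=res(o.x)
print(o.x,[(i,np.median(r[sd==i]).round(4),r[sd==i].std().round(4),(sd==i).sum()) for i in range(4)])
c,s=np.cos(o.x[2]),np.sin(o.x[2]);Z=lambda P:np.c_[np.array(P)[:,:2]@np.array([[c,s],[-s,c]])+o.x[:2],np.array(P)[:,2]]
np.save('bin.npy',o.x)
cm=Z([[0,-.006,.094]])[0];print('cradle_mid',cm)
x=[im.copy()]
big=cv2.resize(im[0:290,200:480],None,fx=2,fy=2)[:,:,::-1].copy()
def dr(P,col):
    u=((proj(k,Z(P))-[200,0])*2).astype(int);cv2.polylines(big,[u.reshape(-1,1,2)],True,col,1)
dr([[-.123,-.153,.13],[.123,-.153,.13],[.123,.153,.13],[-.123,.153,.13]],(0,255,255))
dr([[-.112,-.142,.13],[.112,-.142,.13],[.112,.142,.13],[-.112,.142,.13]],(0,255,0))
dr([[0,-.086,.094],[0,.074,.094]],(0,0,255))
for y in(-.092,-.06):dr([[-.044,y,.082],[.044,y,.082]],(255,0,255))
for y in(.034,.046):dr([[-.042,y,.098],[.042,y,.098]],(255,0,255))
cv2.imwrite('pics/o1.png',big)
```

```text
cam [0.54923904 0.19215702 0.54487778]
[0.57833646 0.13574768 0.05220129] [(0, np.float64(-0.0009), np.float64(0.0004), np.int64(41)), (1, np.float64(-0.0013), np.float64(0.0004), np.int64(32)), (2, np.float64(-0.0013), np.float64(0.0005), np.int64(28)), (3, np.float64(-0.0012), np.float64(0.0003), np.int64(28))]
cradle_mid [0.57864953 0.12975585 0.094     ]
```

View pics/o1.png

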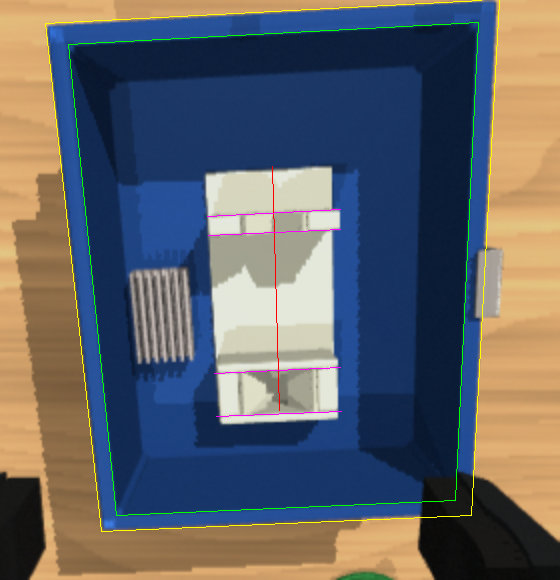

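The overlay fits to 1–2 mm: the rim, V plate and trough all line up with the model. Next I choose the grasp azimuth using the fitted kinematics.

```bash
cat >> h.py <<'E'
V=np.array([[0,0,.3469],[0,-.0188,.5634],[0,-.0269,.3448],[0,-.0004,.163],[0,0,.163]])
SG=(-1,1,-1,1,-1,1,1)
def fk(q):
    M=np.eye(3);p=V[0].copy();out=[p.copy()];j=1
    for i in range(7):
        M=M@R.from_euler('zyzyzyz'[i],SG[i]*q[i]).as_matrix()
        if i%2==1 or i==6: p=p+M@V[j];j+=1;out.append(p.copy())
    return np.array(out),M   # shoulder, elbow, wrist(j6), flange, tcp
def pickpose(az,pitch,g,back=0.):
    az,pitch=np.radians([az,pitch]);d=np.array([np.cos(az),np.sin(az),0]);u=np.array([0,0,1.])
    z=d*np.cos(pitch)-u*np.sin(pitch);x=d*np.sin(pitch)+u*np.cos(pitch)
    return np.array(g)+z*(.0187-back),rot(z,x)
LO=np.array([-3.01,-.46,-1.47,.13,-1,.04,-2.66]);HI=np.array([3.01,2.08,1.51,2.56,4.14,2.09,2.66])
E
python3 - <<'E'
from h import *
for az in range(-90,61,15):
  for pitch in (0,10,20):
    for b in (0,.12):
      p,o=pickpose(az,pitch,(.505,-.311,.083),b)
      q=arm.solve_ik(p,o)
      if q is None: print(az,pitch,b,None);continue
      J,M=fk(q);print(az,pitch,b,'q',np.round(q,2),'marg',np.minimum(q-LO,HI-q).min().round(2),'elb',J[1].round(2),'wr',J[2].round(2))
E
```

```text
-90 0 0 q [ 0.07  1.44 -0.23  1.86  1.57  1.8   1.42] marg 0.29 elb [ 0.56 -0.06  0.42] wr [ 0.5  -0.    0.08]
-90 0 0.12 q [-0.09  1.45 -0.35  1.82  1.39  1.9   1.39] marg 0.19 elb [0.56 0.03 0.41] wr [0.5  0.12 0.08]
-90 10 0 q [ 0.03  1.34 -0.17  1.93  1.57  1.56  1.45] marg 0.53 elb [ 0.55 -0.04  0.48] wr [ 0.5  -0.01  0.14]
-90 10 0.12 q [-0.11  1.31 -0.31  1.92  1.37  1.68  1.44] marg 0.41 elb [0.54 0.04 0.49] wr [0.5  0.11 0.16]
-90 20 0 q [ 0.04  1.24 -0.14  1.99  1.58  1.35  1.49] marg 0.57 elb [ 0.53 -0.04  0.53] wr [ 0.5  -0.02  0.19]
-90 20 0.12 q [-0.09  1.16 -0.28  1.99  1.38  1.48  1.52] marg 0.57 elb [0.52 0.03 0.57] wr [0.5  0.09 0.23]
-75 0 0 q [-0.38  1.58  0.44  2.09  1.69  1.13  1.04] marg 0.47 elb [0.53 0.19 0.34] wr [ 0.43 -0.01  0.08]
-75 0 0.12 q [-0.94  1.86  0.88  2.15  1.25  0.38  1.26] marg 0.22 elb [0.33 0.43 0.19] wr [0.39 0.1  0.08]
-75 10 0 q [-0.08  1.38  0.02  2.15  1.82  1.46  1.19] marg 0.41 elb [0.55 0.02 0.46] wr [ 0.43 -0.02  0.14]
-75 10 0.12 q [-0.22  1.35 -0.19  2.22  1.57  1.58  1.15] marg 0.34 elb [0.54 0.1  0.47] wr [0.4  0.1  0.16]
-75 2
[... 4367 characters left out ...]
.53] wr [ 0.22 -0.6   0.23]
60 0 0 q [ 1.28  1.56 -0.69  1.32 -0.63  1.3   0.88] marg 0.37 elb [ 0.14 -0.55  0.36] wr [ 0.35 -0.58  0.08]
60 0 0.12 q [ 1.33  1.56 -0.57  1.07 -0.62  1.59  0.83] marg 0.38 elb [ 0.12 -0.55  0.35] wr [ 0.29 -0.68  0.08]
60 10 0 q [ 1.25  1.44 -0.61  1.4  -0.64  1.19  0.89] marg 0.36 elb [ 0.16 -0.54  0.42] wr [ 0.35 -0.57  0.14]
60 10 0.12 q [ 1.26  1.41 -0.37  1.19 -0.72  1.53  0.92] marg 0.28 elb [ 0.15 -0.53  0.44] wr [ 0.29 -0.68  0.16]
60 20 0 q [ 1.16  1.31 -0.45  1.47 -0.72  1.12  0.96] marg 0.28 elb [ 0.2  -0.51  0.49] wr [ 0.36 -0.56  0.19]
60 20 0.12 q [ 1.15  1.26 -0.17  1.3  -0.81  1.47  1.  ] marg 0.19 elb [ 0.2  -0.5   0.52] wr [ 0.3  -0.66  0.23]
```

Run:
```python
from h import *
A=(.505,-.311)
p1,o=pickpose(60,15,(*A,.083),.13);p0=p1+[0,0,.16]
q0=arm.sense()['qpos'];q=arm.solve_ik(p0,o);print(np.round(q,2))
for t in np.linspace(0,1,9):
    J,M=fk(q0+t*(q-q0));print(t.round(2),J[4].round(3),J[2].round(2))
arm.movej(q);arm.move_linear(p1,vel=.2)
k=arm.calibration('wrist');im=arm.read_camera('wrist');cv2.imwrite('pics/w2.png',im[:,:,::-1])
for m in arm.masks_of('antenna','wrist')[:2]:print(m['score'],m['extent'])
print('expect',proj(k,[[*A,0],[*A,.083],[*A,.16]]).round(1))
s=arm.sense();print(s['time_s'],np.round(s['qpos'],2),s['eef_pos']-p1)
```

```text
[ 1.11  1.09 -0.02  1.29 -0.95  1.73  0.94]
0.0 [0.55  0.121 0.4  ] [0.55 0.12 0.73]
0.12 [0.555 0.063 0.366] [0.59 0.03 0.69]
0.25 [0.556 0.005 0.337] [ 0.62 -0.07  0.65]
0.38 [ 0.554 -0.053  0.313] [ 0.63 -0.18  0.6 ]
0.5 [ 0.549 -0.113  0.295] [ 0.61 -0.3   0.56]
0.62 [ 0.539 -0.178  0.283] [ 0.56 -0.41  0.51]
0.75 [ 0.522 -0.248  0.275] [ 0.5  -0.52  0.46]
0.88 [ 0.494 -0.324  0.272] [ 0.4  -0.61  0.41]
1.0 [ 0.451 -0.404  0.272] [ 0.29 -0.68  0.36]
0.82 [288.9, 92.9, 343.8, 294.7]
expect [[315.3 271.8]
 [315.4 192.7]
 [315.6  92.8]]
6.0083 [ 1.11  1.32 -0.02  1.23 -0.93  1.63  1.08] [ 0.00044631 -0.0005816   0.0014766 ]
```

View pics/w2.png

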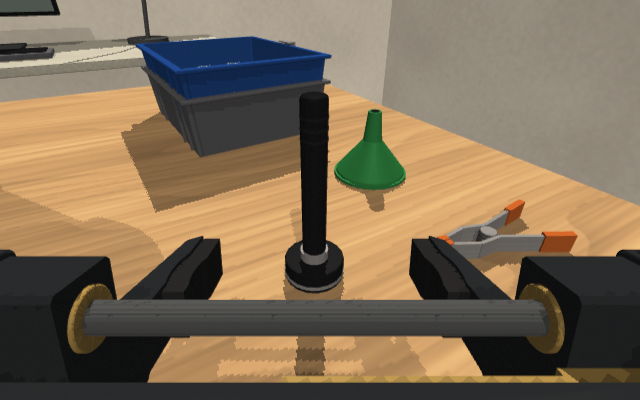

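The mast spans columns 302–328, centred at about 315 as predicted, with its tip at row 93. It stands midway between the fingers (221 and 410), so I grasp.

Run:
```python
from h import *
A=(.505,-.311)
p,o=pickpose(60,15,(*A,.083));arm.move_linear(p-[0,0,.0015],vel=.1)
arm.grasp(45);s=arm.sense();print(s['time_s'],s['gripper_width'],s['finger_force'],s['eef_pos'],s['wrist_force'])
np.savez('grasp.npz',p=s['eef_pos'],r=s['tcp_rot'])
arm.move_linear(np.array(s['eef_pos'])+[0,0,.20],vel=.15)
s=arm.sense();print(s['time_s'],s['gripper_width'],s['finger_force'],np.round(s['qpos'],2),s['wrist_force'])
b=np.load('bin.npy');c,sn=np.cos(b[2]),np.sin(b[2]);yb=np.array([-sn,c,0]);up=np.array([0,0,1.])
M=R.from_rotvec(np.load('grasp.npz')['r']).as_matrix();a=M.T@up;print('axis in tool',a.round(3))
th=np.arctan2(-a[2],a[0])
z=-np.sin(th)*yb-np.cos(th)*up;x=np.cos(th)*yb-np.sin(th)*up
cm=np.array([b[0]+.006*sn,b[1]-.006*c,.094])
o2=rot(z,x);off=M.T@(np.r_[A,.08]-np.load('grasp.npz')['p']);print('grip pt in tool',off)
tgt=cm-R.from_rotvec(o2).as_matrix()@off
np.savez('place.npz',t=tgt,o=o2,cm=cm,yb=yb)
q0=s['qpos'];q=arm.solve_ik(tgt+[0,0,.13],o2);print(tgt,np.round(q,2))
for t in np.linspace(0,1,9):
    J,MM=fk(q0+t*(q-q0));g=J[4]+MM@off;f=g-.08*MM@a;print(t.round(2),g.round(3),'foot',f.round(3),'tip',(2*g-f).round(3),J[2].round(2))
```

```text
8.5333 0.017869416757125924 44.991885870695114 [ 0.51396436 -0.29529595  0.07664439] [-1.20252975  0.47045133  0.71203288]
10.0167 0.01806795672822192 44.992475509643555 [ 1.06  1.02 -0.22  1.53 -0.97  1.45  0.94] [-0.048156   -0.22349843 -1.10461803]
axis in tool [ 0.966 -0.    -0.259]
grip pt in tool [-1.43773291e-03  8.58766609e-05 -1.83347379e-02]
[0.57873886 0.12640032 0.0759177 ] [-0.88  0.92  0.93  1.68 -0.55  0.92  0.23]
0.0 [ 0.504 -0.311  0.279] foot [ 0.484 -0.298  0.203] tip [ 0.525 -0.324  0.355] [ 0.36 -0.57  0.36]
0.12 [ 0.531 -0.235  0.227] foot [ 0.506 -0.241  0.151] tip [ 0.557 -0.229  0.302] [ 0.44 -0.5   0.36]
0.25 [ 0.544 -0.169  0.185] foot [ 0.52  -0.194  0.113] tip [ 0.567 -0.144  0.257] [ 0.52 -0.41  0.37]
0.38 [ 0.548 -0.114  0.156] foot [ 0.534 -0.156  0.09 ] tip [ 0.563 -0.071  0.222] [ 0.57 -0.32  0.38]
0.5 [ 0.552 -0.066  0.142] foot [ 0.552 -0.122  0.084] tip [ 0.551 -0.011  0.199] [ 0.61 -0.22  0.4 ]
0.62 [ 0.557 -0.023  0.141] foot [ 0.577 -0.085  0.094] tip [0.538 0.039 0.188] [ 0.64 -0.11  0.43]
0.75 [0.566 0.022 0.155] foot [ 0.605 -0.039  0.12 ] tip [0.527 0.082 0.191] [0.64 0.   0.45]
0.88 [0.575 0.072 0.183] foot [0.632 0.021 0.16 ] tip [0.517 0.123 0.206] [0.62 0.11 0.49]
1.0 [0.58  0.131 0.224] foot [0.651 0.095 0.213] tip [0.509 0.166 0.235] [0.57 0.21 0.52]
```

```bash
cat > path.py <<'E'
from h import *
P=np.load('place.npz');G=np.load('grasp.npz');tgt,o2=P['t'],P['o']
s=arm.sense();q0=np.array(s['qpos']);J,M=fk(q0);C=M.T@R.from_rotvec(s['tcp_rot']).as_matrix()
a=R.from_rotvec(G['r']).as_matrix().T@[0,0,1.];off=R.from_rotvec(G['r']).as_matrix().T@(np.r_[.505,-.311,.08]-G['p'])
def show(q0,q1):
  for t in np.linspace(0,1,7):
    J,MM=fk(q0+t*(q1-q0));MM=MM@C;g=J[4]+MM@off;f=g-.08*MM@a;print(t.round(2),'foot',f.round(3),'tip',(2*g-f).round(3),J[2].round(2))
E
python3 - <<'E'
from path import *
print(C.round(3))
w=tgt+[-.02,-.17,.25]
r0=R.from_rotvec(s['tcp_rot']);r1=R.from_rotvec(o2)
from scipy.spatial.transform import Slerp
om=Slerp([0,1],R.concatenate([r0,r1]))(.4).as_rotvec()
w1=np.array([.53,-.2,.36])
q1=arm.solve_ik(w1,om);print(q1);q1=np.array(q1);show(q0,q1)
q2=np.array(arm.solve_ik(tgt+[0,0,.16],o2));print(np.round(q2,2));show(q1,q2)
E
```

```text
[[ 0.951  0.31  -0.   ]
 [-0.31   0.951 -0.   ]
 [ 0.     0.     1.   ]]
[ 0.68412829  0.58271371 -0.07014681  1.62638566 -0.69978747  1.1843238
  0.71991367]
0.0 foot [ 0.505 -0.311  0.199] tip [ 0.505 -0.311  0.359] [ 0.36 -0.57  0.36]
0.17 foot [ 0.513 -0.3    0.212] tip [ 0.51  -0.279  0.37 ] [ 0.38 -0.54  0.4 ]
0.33 foot [ 0.52  -0.292  0.227] tip [ 0.512 -0.25   0.381] [ 0.4  -0.52  0.45]
0.5 foot [ 0.528 -0.284  0.245] tip [ 0.511 -0.224  0.392] [ 0.42 -0.49  0.49]
0.67 foot [ 0.536 -0.277  0.266] tip [ 0.509 -0.2    0.404] [ 0.43 -0.46  0.53]
0.83 foot [ 0.544 -0.27   0.29 ] tip [ 0.505 -0.179  0.416] [ 0.44 -0.42  0.57]
1.0 foot [ 0.551 -0.263  0.318] tip [ 0.499 -0.161  0.429] [ 0.44 -0.39  0.61]
[-0.84  0.83  0.82  1.65 -0.39  0.93  0.09]
0.0 foot [ 0.551 -0.263  0.318] tip [ 0.499 -0.161  0.429] [ 0.44 -0.39  0.61]
0.17 foot [ 0.584 -0.207  0.277] tip [ 0.512 -0.106  0.376] [ 0.51 -0.31  0.59]
0.33 foot [ 0.61  -0.148  0.244] tip [ 0.515 -0.054  0.332] [ 0.56 -0.22  0.57]
0.5 foot [ 0.631 -0.085  0.223] tip [ 0.513 -0.007  0.297] [ 0.6  -0.12  0.56]
0.67 foot [ 0.646 -0.017  0.213] tip [0.509 0.036 0.276] [ 0.61 -0.01  0.55]
0.83 foot [0.655 0.057 0.216] tip [0.506 0.078 0.268] [0.61 0.1  0.55]
1.0 foot [0.656 0.14  0.231] tip [0.504 0.123 0.276] [0.57 0.21 0.55]
```

The sign of joint 7 wasn't observable in my fit. It should be −1 like the other roll joints, so I fix it and re-check.

```bash
sed -i 's/-1,1,1)$/-1,1,-1)/' h.py
python3 - <<'E'
from path import *
print(C.round(3))
from scipy.spatial.transform import Slerp
om=Slerp([0,1],R.concatenate([R.from_rotvec(s['tcp_rot']),R.from_rotvec(o2)]))(.4).as_rotvec()
q1=np.array(arm.solve_ik([.53,-.2,.36],om));show(q0,q1)
q2=np.array(arm.solve_ik(tgt+[0,0,.16],o2));print(np.round(q2,2));show(q1,q2)
np.savez('qs.npz',q1=q1,q2=q2)
E
```

```text
[[ 0. -1.  0.]
 [ 1.  0. -0.]
 [ 0.  0.  1.]]
0.0 foot [ 0.505 -0.311  0.199] tip [ 0.505 -0.311  0.359] [ 0.36 -0.57  0.36]
0.17 foot [ 0.507 -0.298  0.211] tip [ 0.515 -0.282  0.37 ] [ 0.38 -0.54  0.4 ]
0.33 foot [ 0.51  -0.287  0.226] tip [ 0.522 -0.255  0.382] [ 0.4  -0.52  0.45]
0.5 foot [ 0.512 -0.278  0.243] tip [ 0.527 -0.229  0.394] [ 0.42 -0.49  0.49]
0.67 foot [ 0.514 -0.271  0.262] tip [ 0.53  -0.206  0.407] [ 0.43 -0.46  0.53]
0.83 foot [ 0.516 -0.264  0.284] tip [ 0.532 -0.184  0.422] [ 0.44 -0.42  0.57]
1.0 foot [ 0.518 -0.259  0.309] tip [ 0.532 -0.165  0.438] [ 0.44 -0.39  0.61]
[-0.84  0.83  0.82  1.65 -0.39  0.93  0.09]
0.0 foot [ 0.518 -0.259  0.309] tip [ 0.532 -0.165  0.438] [ 0.44 -0.39  0.61]
0.17 foot [ 0.534 -0.21   0.268] tip [ 0.56  -0.103  0.385] [ 0.51 -0.31  0.59]
0.33 foot [ 0.546 -0.162  0.238] tip [ 0.577 -0.04   0.337] [ 0.56 -0.22  0.57]
0.5 foot [ 0.556 -0.115  0.222] tip [0.584 0.022 0.298] [ 0.6  -0.12  0.56]
0.67 foot [ 0.566 -0.067  0.219] tip [0.586 0.084 0.27 ] [ 0.61 -0.01  0.55]
0.83 foot [ 0.576 -0.013  0.23 ] tip [0.582 0.145 0.255] [0.61 0.1  0.55]
1.0 foot [0.583 0.05  0.254] tip [0.574 0.21  0.254] [0.57 0.21 0.55]
```

Run:
```python
from h import *
d=np.load('qs.npz');P=np.load('place.npz')
arm.movej(d['q1']);arm.movej(d['q2'])
s=arm.sense();print(s['time_s'],s['gripper_width'],s['finger_force'],np.array(s['eef_pos'])-P['t'],s['wrist_force'])
k=arm.calibration('wrist');im=arm.read_camera('wrist')
e=P['cm']+np.array(s['eef_pos'])-P['t'];ends=np.array([e-.08*P['yb'],e,e+.08*P['yb']])
print('wrist exp',proj(k,ends).round(1).tolist())
k2=arm.calibration('scene');sc=arm.read_camera('scene');u=proj(k2,ends);print('scene exp',u.round(1).tolist())
for c in('scene','wrist','top'):
    if c=='top':arm.read_camera(c);print('top exp',proj(arm.calibration(c),ends).round(1).tolist())
    for m in arm.masks_of('antenna',c)[:1]:print(c,m['score'],m['extent'])
crop=sc[80:230,340:540];crop=cv2.resize(crop,None,fx=2.6,fy=2.6)
w=im[:300];out=np.zeros((300+390,640,3),np.uint8);out[:300]=w;out[300:690,:520]=crop
cv2.imwrite('pics/c1.png',cv2.resize(out,None,fx=.86,fy=.86)[:,:,::-1])
```

```text
12.2583 0.01825813221488474 45.00018775463104 [ 4.34271824e-05 -2.55930124e-03  1.59609624e-01] [-0.04332937  0.18010169 -1.03127507]
wrist exp [[316.3, 389.4], [316.1, 279.9], [315.8, 80.5]]
scene exp [[389.7, 155.1], [420.6, 142.6], [450.1, 130.7]]
scene 0.75 [385.0, 136.3, 424.9, 165.6]
wrist 0.88 [264.6, 76.6, 367.9, 377.5]
top exp [[272.4, 164.5], [235.9, 165.4], [199.3, 166.3]]
top 0.75 [236.8, 151.8, 275.6, 180.8]
```

View pics/c1.png

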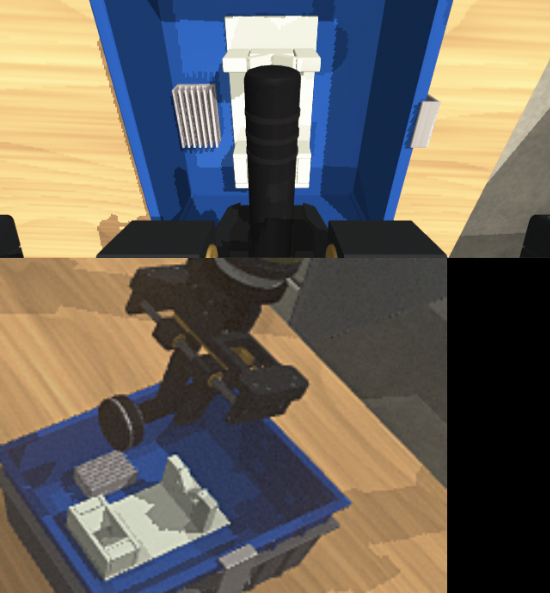

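The antenna is held lying along the cradle, over it and unobstructed. The tip is at wrist column 316, and the scene crop shows the foot at the −y end. I fit slip (tilt and axial) from the mask extents.

Run:
```python
from h import *
P=np.load('place.npz');s=arm.sense();print(np.array(s['eef_pos'])-P['t'], (R.from_rotvec(s['tcp_rot'])*R.from_rotvec(P['o']).inv()).as_rotvec())
e=P['cm']+np.array(s['eef_pos'])-P['t'];yb=P['yb'];xb=np.array([yb[1],-yb[0],0]);up=np.array([0,0,1.])
th=np.linspace(0,2*np.pi,60);K={c:arm.calibration(c) for c in('wrist','top','scene')}
for tilt in(-6,-3,0,3,6):
  for sh in(0,.005):
    t=np.radians(tilt);a=yb*np.cos(t)+up*np.sin(t);v=np.cross(xb,a)
    ring=lambda h,r:e+a*(h-.08+sh)+r*(np.cos(th)[:,None]*xb+np.sin(th)[:,None]*v)
    foot=np.r_[ring(0,.026),ring(.02,.026)];tip=np.r_[ring(.16,.01),ring(.15,.01)]
    f=lambda c,pt:np.r_[proj(K[c],pt).min(0),proj(K[c],pt).max(0)].round(1)
    print(tilt,sh,'wrist tip top',f('wrist',tip)[1],'foot LR',f('wrist',foot)[[0,2,3]],'| top foot',f('top',foot),'| scene foot',f('scene',foot))
```

```text
[ 1.56213136e-04 -8.91834082e-04  1.60151553e-01] [ 0.00036186 -0.00011723 -0.00165974]
-6 0 wrist tip top 72.6 foot LR [262.2 370.  462.5] | top foot [258.9 151.2 273.6 175.7] | scene foot [384.2 137.6 406.1 163.7]
-6 0.005 wrist tip top 56.8 foot LR [261.5 370.7 455.9] | top foot [256.5 151.4 271.4 175.9] | scene foot [386.1 137.  408.1 163.1]
-3 0 wrist tip top 72.5 foot LR [263.1 369.  453.7] | top foot [259.8 151.8 273.4 176.1] | scene foot [384.  138.8 405.6 164.9]
-3 0.005 wrist tip top 56.2 foot LR [262.4 369.8 447.8] | top foot [257.5 151.9 271.2 176.2] | scene foot [386.  138.2 407.6 164.2]
0 0 wrist tip top 73.1 foot LR [264.  368.2 444.9] | top foot [260.7 152.4 273.  176.5] | scene foot [383.9 140.  405.2 166.1]
0 0.005 wrist tip top 56.3 foot LR [263.2 369.  439.7] | top foot [258.4 152.5 270.8 176.5] | scene foot [385.9 139.3 407.2 165.3]
3 0 wrist tip top 74.5 foot LR [264.8 367.3 436.2] | top foot [261.6 153.  272.6 176.8] | scene foot [383.9 141.2 404.9 167.2]
3 0.005 wrist tip top 57.3 foot LR [264.  368.2 431.6] | top foot [259.2 153.1 270.4 176.9] | scene foot [385.8 140.4 406.9 166.3]
6 0 wrist tip top 76.9 foot LR [265.6 366.5 427.6] | top foot [262.3 153.6 272.1 177.2] | scene foot [383.8 142.4 404.7 168.2]
6 0.005 wrist tip top 59.3 foot LR [264.7 367.4 423.5] | top foot [259.9 153.5 269.9 177.2] | scene foot [385.8 141.4 406.7 167.2]
```

No slip worth mending: tilt is about 0° and the axial error about 1 mm. I lower in steps, watching the force.

Run:
```python
from h import *
P=np.load('place.npz');t=P['t']+.0008*P['yb']
arm.move_linear(t+[0,0,.05],P['o'],vel=.1);arm.move_linear(t+[0,0,.008],vel=.05);arm.sleep(.3)
f0=np.array(arm.sense()['wrist_force'])
for dz in np.arange(6,-6,-1.)*1e-3:
    arm.move_linear(t+[0,0,dz],vel=.02);arm.sleep(.1);s=arm.sense();f=np.array(s['wrist_force'])-f0
    print(round(dz*1e3),f.round(2),(np.array(s['eef_pos'])-P['t']).round(4))
    if f[2]>3:break
arm.sleep(.4)
k=arm.calibration('scene');sc=arm.read_camera('scene')
print(s['time_s'],[(m['score'],m['extent']) for m in arm.masks_of('antenna','scene')[:1]])
cv2.imwrite('pics/c2.png',cv2.resize(sc[80:270,330:510],None,fx=3,fy=3)[:,:,::-1])
```

```text
6 [-0.56 -0.29 -1.52] [-0.0001  0.0008  0.0059]
5 [-0.38 -0.62 -0.66] [-0.      0.0008  0.005 ]
4 [-0.97 -0.23 -1.22] [-0.      0.0008  0.004 ]
3 [ 0.35  0.05 -1.09] [-0.      0.0008  0.003 ]
2 [-0.14 -0.41 -1.04] [0.0001 0.0008 0.002 ]
1 [-0.74  0.26  0.07] [0.0001 0.0008 0.0011]
0 [-1.74  0.27  7.13] [0.0002 0.0008 0.0009]
17.55 [(0.71, [379.9, 181.9, 413.7, 207.4])]
```

View pics/c2.png

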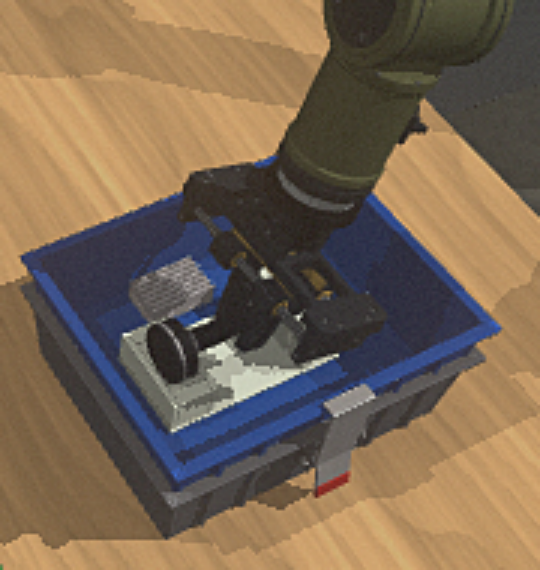

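The foot sits in the trough at crop (170,350), and contact came at the expected height with 7 N. Release, retract and check.

Run:
```python
from h import *
P=np.load('place.npz')
arm.open();arm.sleep(.2);p=np.array(arm.sense()['eef_pos'])
arm.move_linear(p+[0,0,.08],vel=.08);arm.move_linear(p+[0,-.03,.24],vel=.2);arm.sleep(.3)
s=arm.sense();print(s['time_s'],s['gripper_width'],s['wrist_force'])
k=arm.calibration('wrist');im=arm.read_camera('wrist')[:,:,::-1].copy()
u=proj(k,[P['cm']-.08*P['yb'],P['cm'],P['cm']+.08*P['yb']]);print(u.round(1).tolist())
cv2.polylines(im,[u.astype(int).reshape(-1,1,2)],False,(0,0,255),1);cv2.imwrite('pics/c3.png',im)
```

```text
21.775 0.08811409750722912 [ 0.21003532 -0.40030918 -0.66052864]
[[317.7, 154.7], [318.1, 78.6], [318.7, -19.0]]
```

View pics/c3.png

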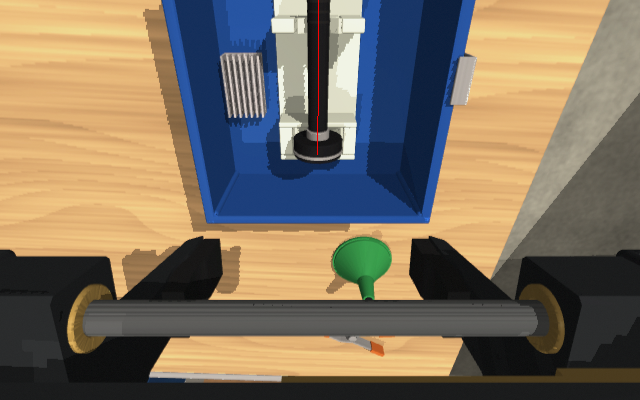

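The antenna lies along the predicted axis line, with the foot at (318,147) in the trough, the mast in the V at (318,24), and the heatsink and funnel undisturbed.

```bash
python3 -c "
from bench import arm
print(arm.hand_in())"
```

```text
the job is handed in; nothing more can be done
None
```

The antenna lies in the cradle, foot in the trough and mast in the V rest; it was lowered under grip until contact, then released, and the job was handed in about 22 s into the 40 s limit, with no verdict returned.

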